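# Balance the lopsided sunglasses case across the narrow arm-rest rail

### The arm

A 7-joint arm with a two-finger parallel gripper is mounted at the origin on the work surface. World frame = base frame: x ahead of the robot, y to its left, z up, the work surface at z = 0. Lengths are in m, angles in rad, forces in N, time in s.
With the tool pointing down it reaches from about 0.4 to 0.85 m from the base axis. Payload 4.5 kg.
Tool frame: the origin (TCP) lies midway between the tips of the shut fingers; the grasp point (between the pads) lies 19 mm behind it; z points along the fingers, y is the direction in which the jaws open and shut (so a half turn about z gives the same grasp; the last joint's range is limited). The gripper opens to 88 mm and grips with 3 to 60 N. Pads are 18 mm wide; open, the fingers measure 123 mm over their backs; the gripper's body (75 mm by 187 mm) begins 45 mm behind the grasp point.
Start: joints at [1.193, 0.689, -0.195, 1.565, 0.157, 0.902, -0.215], TCP at [0.25, -0.573, 0.212] pointing down, gripper open.
Joint ranges: [-3.01, 3.01], [-0.46, 2.08], [-1.47, 1.51], [0.13, 2.56], [-1, 4.14], [0.04, 2.09], [-2.66, 2.66]. Speed limits (rad/s): [2.57, 2.57, 3.14, 3.14, 3.14, 3.14, 3.14].

### API

Orientations are given as a unit quaternion [x, y, z, w].
In Python, from plant import r, viewer gives the robot as it stands.
- The arm moves only by the tool play_rows, never from a script. Its argument "commands" is a list of rows, each an object with "delta_rot": the turn, a rotation vector about the tool's x, y, z normalised to -1 to 1, where 1 is pi rad, a list of three; "travel": the shift along the tool's x, y, z normalised to -1 to 1, where 1 is 15 cm, a list of three; "gripper": the opening, from -1 (shut) to 1 (fully open). In form: [{"delta_rot": [wx, wy, wz], "travel": [x, y, z], "gripper": gripper}, ...]. A call has 1 to 12 rows; each row is the pose to reach, as a shift and turn from the pose commanded when the call began, along the tool's axes at that moment, turning the shorter way round; what a row does not reach only later rows make up. A row lasts 1/8 s, in which the tool goes at most 62.5 mm and 10.7 degrees, less where a joint would pass 70% of its speed; a pose out of reach is approached as far as the arm can. A call with a number of a shift or a turn outside -1 to 1 is refused whole. A call with a gripper value outside its range is refused whole. The fingers move at their own pace and stop on an object; "force" is the grip in N (left out, the last holds). Time passes only in rows, so rows that repeat a pose let the fingers close. It gives the time, the measured TCP pose, the force and the opening at its end, in the units of the state.
- r.get_state(): the state, without advancing time (a new reading comes with each control period).
- viewer.snapshot(name): name is "scene" or "side" or "wrist"; returns a dict with "color" (480x640x3 uint8, red, green, blue), "z_map" (480x640 float32, m along the optical axis (not along the pixel's ray), 0 where there is no reading), "fx", "fy", "cx", "cy" (pixels), "origin" and "attitude" of the camera in the world. Camera axes: x right, y up, looking along -z (the intrinsics and any distortion apply to the point x, -y, -z); pixel columns grow to the right and rows downward; lengths in m; the calibration is good to about 2 mm. The wrist camera is an equidistant fisheye: a pixel r from the principal point sees the ray r / f radians off the axis. A picture is of the moment at which its call begins.
- r.finish_job(): hands the job in, once; it reports no verdict.
Trained networks look in the newest picture that a camera, given by its name, has taken for a name from the list of things; names that differ only in an ending like _2 or _b are one class to them, and where a whole thing is asked for, a point or a joint stands for the part that bears it (a point fixed in the world has none). Each returns a list of dicts, best first, with "conf" (0 to 1); they miss things now and then, are a little off and sometimes report something else, mostly with a low value. They report only what shows in the picture. A call takes as long as a camera call. They do not tell look-alikes from the thing itself.
- viewer.outline_of(camera, label): "pixels" (480x640 bool, what is visible of it) and "at" ([column, row] in pixels, amid what is visible of it).
- viewer.pinpoint(camera, label): "at" ([column, row] in pixels: a listed point, or the origin of a listed thing).
The state is a dict: "clock": time; "q": joint angles; "qd": joint speeds; "joint_torque": joint torques, N m; "tool_pos": TCP position; "eef_rot": TCP orientation; "contact_force": force on the tool from outside, world axes, zero at the start; "moment": the same for the moment, N m; "opening": opening from 0.0 (shut) to 1.0 (fully open).
Only numpy, scipy, OpenCV 4.12 (cv2) and the standard library are available. Lean on these libraries where they do the work, as an engineer would, in place of code of your own. Each camera call takes 0.05 s, during which the arm holds its last target. There are 200 camera calls.

### The job

The slate is damp with dew, so put the closed sunglasses case up on the narrow cork-topped rail: lay it crosswise, at right angles to the rail, lid up, gently, so that it stays there level and balanced by itself when you let go. What is inside lies heavily towards one end, you cannot see which, so the case balances well away from its middle: feel for it. Leave the other things on the slab as they are.

Things in the scene. Friction and masses are not known exactly. Their poses are not given: they have to be found in the camera images.
- case_mid (a point): Teal hard sunglasses case, closed and rigid, dark seam, small steel clasp on one long side; 165 mm long (x axis), 58 mm wide (y), 42 mm high (z up), flat on the slab, straight sides to grip across the width. This point is its geometric centre, 21 mm above its underside.
- case: The same case; origin at the centre of its underside, same axes. Mass 0.32 to 0.42 kg. Hidden inside, something heavy lies towards one end: the centre of mass is on the long centre line, 15 to 33 mm from the middle, towards +x or -x (differs every time, cannot be seen). The contents can slide a few mm if the case is jolted or tipped.
- rail_top (a point): Centre of the flat level top of the low rest, 85 mm above the slab: a fixed, rigid straight steel rail topped with cork, 22 mm wide (x axis), 160 mm long (y axis), on two thin legs near its ends and a dark steel foot plate 80 x 190 mm (x, y), 8 mm thick. Nothing rises above the top.
- rest: The same rest; origin at the centre of the underside of its foot plate, same axes.
- ashtray: Bystander: round stainless steel ashtray with clipped-on lid, 104 mm across, 51 mm high; origin at the centre of its underside.
- coaster: Bystander: square wooden coaster 98 mm wide, 9 mm thick, under the tea cup; origin at the centre of its underside.
- teacup: Bystander: orange ceramic tea cup, 82 mm across and 58 mm high with a handle, on the coaster; origin at the centre of its underside.
- tumbler: Bystander: glass tumbler 72 mm across, 95 mm high; origin at the centre of its underside.
- carafe: Bystander: green glass water bottle 72 mm across, 200 mm high; origin at the centre of its underside.
There are look-alikes about, which are no part of the job. What is meant by the case is not orange, and is the smaller of those in its own colour.

How it is judged:
On the way:
1. the case is lifted off the slab to the height of the rail (height (world z) of case_mid above 0.09 m), for 0.2 s.
At the end, for the whole second after the job is handed in: The case rests by itself on the rail top, right way up and level (within 0.08 rad, underside within 5 mm of the rail's top), crosswise (its length within 0.35 rad of square to the rail), its middle within the rail's length, at rest (z of case_mid in the frame of rail_top between 0.016 and 0.026 m and angle between case_mid's own z axis and vertical below 0.08 rad and angle between the x axis of case_mid and the x axis of rail_top, either way round below 0.35 rad and y of case_mid in the frame of rail_top between -0.08 and 0.08 m and contact force between case and rest above 1 N and linear speed of case below 0.02 m/s and angular speed of case below 0.1 rad/s); the robot touches nothing.
It fails at once if the case hits or presses the rest with more than 40 N (contact force between case and rest above 40 N).
It fails at once if a bystander is moved more than 30 mm (distance of any of ashtray, coaster, teacup, tumbler, carafe from where it was at the start of the episode above 0.03 m).
It fails at once if a bystander is tipped over (angle between any of teacup, tumbler, carafe's own z axis and vertical above 0.5 rad).
It also fails if it takes over 48 s, if anything falls off the work surface, if the arm or the gripper's body presses on something with over 40 N, if the wrist force passes 120 N, or if a joint passes its speed limit or range.

## Working session

There is one attempt and no reset: what is moved stays moved. The work goes in short steps, Python scripts to look and compute and a tool call to move; the robot and the scene stay as the last step left them, time stands still between calls to the robot, and variables do not carry over. Pictures are saved under pics/ and viewed, about 8 in all and at most 12, crops included, and the job is handed in when it is done.

Besides the shell and the picture viewer there is one more tool, called after "Emit:" by a JSON object that holds its "method" and its "body", one argument or row to a line. play_rows: Moves the arm, as the interface text tells. Its arguments: {"type":"object","properties":{"commands":{"type":"array","items":{"type":"object","properties":{"delta_rot":{"type":"array","items":{"type":"number","minimum":-1,"maximum":1}},"travel":{"type":"array","items":{"type":"number","minimum":-1,"maximum":1}},"gripper":{"type":"number"}}}},"force":{"type":"number"}},"required":["commands"]}

```bash
mkdir -p pics; ls; cat > h.py <<'E'
import numpy as np, cv2
from scipy.spatial.transform import Rotation as R
from plant import r, viewer
def save(s,n): cv2.imwrite('pics/'+n+'.png', s['color'][:,:,::-1])
def cloud(s):
    v,u=np.mgrid[0:480,0:640]; z=s['z_map']
    p=np.stack([(u-s['cx'])/s['fx']*z, -(v-s['cy'])/s['fy']*z, -z],-1)
    a=np.array(s['attitude']); M=R.from_quat(a).as_matrix() if a.size==4 else a
    return p@M.T+np.array(s['origin'])
E
python3 - <<'E'
from h import *
for c in ['scene','side']:
    s=viewer.snapshot(c); save(s,c+'0'); P=cloud(s)
    np.savez(c+'0.npz',P=P,z=s['z_map'],c=s['color'])
    print(c,s['origin'],s['attitude'],s['fx'])
    for n in ['case','rest','ashtray','coaster','teacup','tumbler','carafe']:
        for d in viewer.outline_of(c,n)[:4]:
            m=d['pixels']&(s['z_map']>0); q=P[m]
            if len(q)<5: continue
            print(n,round(d['conf'],2),np.round(d['at']),m.sum(),np.round(np.median(q,0),3),np.round(np.percentile(q,3,axis=0),3),np.round(np.percentile(q,97,axis=0),3),np.median(s['color'][m],0))
print(r.get_state())
E
```

```text
pics
scene [ 0.9331532  -0.35751811  0.79829893] [0.28770364 0.11948407 0.37343455 0.87378304] 442.53362014477
case 0.9 [340. 137.] 2957 [0.331 0.303 0.057] [0.211 0.276 0.009] [0.427 0.362 0.063] [ 43. 163. 173.]
case 0.72 [187. 237.] 2205 [ 0.323 -0.148  0.042] [ 0.28  -0.221  0.006] [ 0.346 -0.067  0.045] [255. 199.   0.]
case 0.56 [393. 196.] 1633 [0.558 0.257 0.041] [0.488 0.201 0.001] [0.612 0.333 0.045] [ 45. 189. 201.]
rest 0.79 [219. 351.] 4547 [ 0.575 -0.26   0.01 ] [ 0.543 -0.339  0.006] [ 0.615 -0.167  0.087] [134. 142. 149.]
ashtray 0.88 [287. 238.] 1688 [0.473 0.009 0.038] [ 0.421 -0.03   0.006] [0.512 0.063 0.044] [247. 250. 252.]
ashtray 0.39 [448. 266.] 2594 [0.776 0.145 0.121] [0.741 0.131 0.009] [0.804 0.177 0.201] [ 68. 126.  87.]
coaster 0.62 [373. 330.] 1086 [ 0.753 -0.008  0.009] [ 0.679 -0.035  0.001] [0.782 0.051 0.03 ] [189.  125.5  78. ]
teacup 0.97 [381. 305.] 1626 [0.731 0.01  0.067] [ 0.685 -0.018  0.031] [0.766 0.052 0.07 ] [152.  70.  26.]
tumbler 0.91 [293. 418.] 2028 [ 0.758 -0.242  0.049] [ 0.736 -0.278  0.003] [ 0.8   -0.216  0.096] [196. 214. 224.
[... 1298 characters left out ...]
 208. 221.]
{'clock': 0.8, 'q': array([ 1.19279497,  0.68908202, -0.19460873,  1.56526429,  0.15730544,
        0.9025097 , -0.21511135]), 'qd': array([-0.00094666, -0.00055386, -0.00020348, -0.00248874,  0.00133491,
        0.00073844, -0.00035892]), 'joint_torque': array([ 6.46801550e-05, -5.27436805e+01, -1.26729324e+00, -1.53740090e+01,
       -5.20133518e-02, -7.48597213e-04,  3.48413198e-05]), 'tool_pos': array([ 0.25020793, -0.57277952,  0.21206372]), 'eef_rot': array([9.78875526e-01, 2.04457088e-01, 1.93765904e-05, 5.74710187e-05]), 'contact_force': array([ 0.84477474, -0.05977131,  1.00768392]), 'moment': array([ 0.00140274,  0.01126305, -0.00799765]), 'opening': 0.9969831778906749}
```

```bash
python3 - <<'E'
from h import *
Q={}
for c in ['scene0','side0']:
    d=np.load(c+'.npz'); P=d['P']; col=d['c'].astype(int); ok=d['z']>0
    def box(lo,hi): return ok&np.all((P>lo)&(P<hi),-1)
    teal=(col[...,2]-col[...,0]>60)
    for n,m in [('case',box([.45,.17,.035],[.66,.4,.06])&teal),('rail',box([.45,-.4,.074],[.68,-.12,.1]))]:
        q=P[m]; (cx,cy),(w,h),a=cv2.minAreaRect(q[:,:2].astype(np.float32))
        if w<h: w,h,a=h,w,a+90
        print(c,n,len(q),round(cx,4),round(cy,4),'L',round(w,3),'W',round(h,3),'long axis deg',round(a,1),'z',np.round(np.median(q[:,2]),4))
R0=R.from_quat([0.978875526,.204457088,0,0]); print(R0.as_matrix().round(3))
E
```

```text
scene0 case 1222 0.5467 0.2736 L 0.168 W 0.058 long axis deg 130.0 z 0.0422
scene0 rail 1313 0.5667 -0.2522 L 0.16 W 0.024 long axis deg 104.0 z 0.0856
side0 case 2137 0.5465 0.2764 L 0.162 W 0.054 long axis deg 130.8 z 0.0395
side0 rail 305 0.5667 -0.2496 L 0.164 W 0.02 long axis deg 104.0 z 0.0825
[[ 0.916  0.4    0.   ]
 [ 0.4   -0.916  0.   ]
 [ 0.     0.    -1.   ]]
```

View pics/scene0.png

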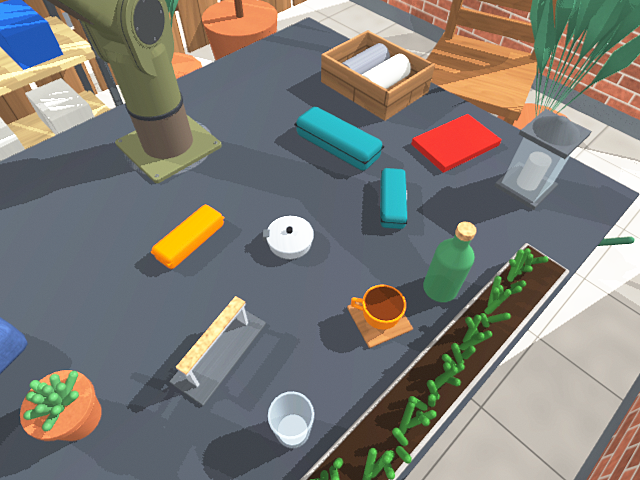

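The target is the smaller teal case near pixel (395,197). The larger teal case at (340,135) and the orange one at (187,237) are look-alikes. The rest is at (215,345), and the case top fits 165x58 mm at (0.547, 0.275).

Emit:
{"method": "play_rows", "body": {
  "commands": [
    {"delta_rot":[0,0,0],"travel":[0.25,-0.27,0],"gripper":1},
    {"delta_rot":[0,0,0],"travel":[0.6,-0.65,0],"gripper":1},
    {"delta_rot":[0,0,0],"travel":[0.927,-1,0],"gripper":1},
    {"delta_rot":[0,0,0],"travel":[0.927,-1,0],"gripper":1}
  ]
}}

```text
clock: 1.3
tool_pos: [0.3191, -0.3757, 0.2124]
eef_rot: [0.978, 0.207, 0.0, -0.001]
contact_force: [-0.5, -0.8, 0.3]
opening: 0.998
```

Emit:
{"method": "play_rows", "body": {
  "commands": [
    {"delta_rot":[0,0,0],"travel":[0.3,-0.33,0],"gripper":1},
    {"delta_rot":[0,0,0],"travel":[0.6,-0.65,0],"gripper":1},
    {"delta_rot":[0,0,0],"travel":[0.927,-1,0],"gripper":1},
    {"delta_rot":[0,0,0],"travel":[0.927,-1,0],"gripper":1}
  ]
}}

```text
clock: 1.8
tool_pos: [0.3866, -0.1823, 0.2124]
eef_rot: [0.978, 0.208, 0.001, -0.0]
contact_force: [0.2, -0.7, 0.2]
opening: 1.001
```

Emit:
{"method": "play_rows", "body": {
  "commands": [
    {"delta_rot":[0,0,0],"travel":[0.3,-0.33,0],"gripper":1},
    {"delta_rot":[0,0,0],"travel":[0.6,-0.65,0],"gripper":1},
    {"delta_rot":[0,0,0],"travel":[0.927,-1,0],"gripper":1},
    {"delta_rot":[0,0,0],"travel":[0.927,-1,0],"gripper":1}
  ]
}}

```text
clock: 2.3
tool_pos: [0.4539, 0.0115, 0.2123]
eef_rot: [0.978, 0.208, 0.001, -0.001]
contact_force: [-0.3, -0.8, 0.0]
opening: 0.998
```

Emit:
{"method": "play_rows", "body": {
  "commands": [
    {"delta_rot":[0,0,-0.05],"travel":[0.3,-0.33,0],"gripper":1},
    {"delta_rot":[0,0,-0.1],"travel":[0.6,-0.65,0],"gripper":1},
    {"delta_rot":[0,0,-0.15],"travel":[0.927,-1,0],"gripper":1},
    {"delta_rot":[0,0,-0.2],"travel":[0.927,-1,0],"gripper":1},
    {"delta_rot":[0,0,-0.25],"travel":[0.927,-1,0],"gripper":1},
    {"delta_rot":[0,0,-0.3],"travel":[0.927,-1,0],"gripper":1}
  ]
}}

```text
clock: 3.05
tool_pos: [0.5199, 0.1985, 0.2118]
eef_rot: [0.778, 0.628, -0.0, 0.0]
contact_force: [0.1, 0.7, 0.1]
opening: 0.998
```

Emit:
{"method": "play_rows", "body": {
  "commands": [
    {"delta_rot":[0,0,-0.05],"travel":[0.3,0.03,0],"gripper":1},
    {"delta_rot":[0,0,-0.1],"travel":[0.535,0.066,0],"gripper":1},
    {"delta_rot":[0,0,-0.15],"travel":[0.535,0.066,0],"gripper":1},
    {"delta_rot":[0,0,-0.2],"travel":[0.535,0.066,0.1],"gripper":1},
    {"delta_rot":[0,0,-0.25],"travel":[0.535,0.066,0.3],"gripper":1},
    {"delta_rot":[0,0,-0.292],"travel":[0.535,0.066,0.5],"gripper":1},
    {"delta_rot":[0,0,-0.292],"travel":[0.535,0.066,0.7],"gripper":1},
    {"delta_rot":[0,0,-0.292],"travel":[0.535,0.066,0.7],"gripper":1},
    {"delta_rot":[0,0,-0.292],"travel":[0.535,0.066,0.7],"gripper":1}
  ]
}}

```text
clock: 4.18
tool_pos: [0.5474, 0.2758, 0.108]
eef_rot: [0.422, 0.907, 0.0, 0.0]
contact_force: [0.7, -0.6, 0.6]
opening: 0.995
```

```bash
cat >> h.py <<'E'
def feel(n=8):
    F=[];M=[]
    for i in range(n):
        viewer.snapshot('side'); s=r.get_state(); F.append(s['contact_force']); M.append(s['moment'])
    Rt=R.from_quat(s['eef_rot'])
    F=np.array(F);M=np.array(M)
    print('clk',s['clock'],'pos',np.round(s['tool_pos'],4),'yawx',np.round(np.degrees(np.arctan2(*Rt.as_matrix()[[1,0],0])),1),'open',s['opening'])
    print('F',F.mean(0).round(3),F.std(0).round(3),'M world',M.mean(0).round(4),M.std(0).round(4),'M tool',Rt.inv().apply(M.mean(0)).round(4))
E
python3 -c "
from h import *
feel(8)
s=viewer.snapshot('wrist'); save(s,'w0')"
```

```text
clk 4.575 pos [0.5468 0.2761 0.1074] yawx 130.2 open 1.0006465486311582
F [-0.27  -0.289 -0.043] [0.486 0.29  0.485] M world [-0.0037 -0.1178 -0.0021] [0.024  0.0208 0.0284] M tool [-0.0876 -0.0788  0.0021]
```

View pics/w0.png

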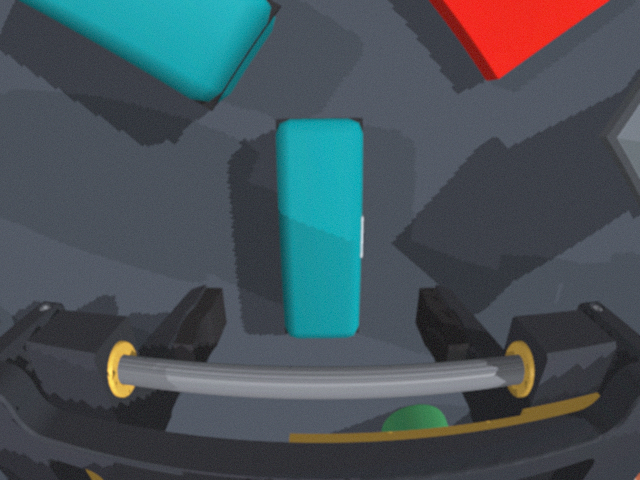

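The wrist view shows the case lined up between the fingers: its centre is near column 321, with the clasp at (362,237). Descending.

Emit:
{"method": "play_rows", "body": {
  "commands": [
    {"delta_rot":[0,0,0],"travel":[0,0,0.2],"gripper":1},
    {"delta_rot":[0,0,0],"travel":[0,0,0.4],"gripper":1},
    {"delta_rot":[0,0,0],"travel":[0,0,0.58],"gripper":1},
    {"delta_rot":[0,0,0],"travel":[0,0,0.66],"gripper":1},
    {"delta_rot":[0,0,0],"travel":[0,0,0.66],"gripper":1},
    {"delta_rot":[0,0,0],"travel":[0,0,0.66],"gripper":0.3},
    {"delta_rot":[0,0,0],"travel":[0,0,0.66],"gripper":0.1},
    {"delta_rot":[0,0,0],"travel":[0,0,0.66],"gripper":-0.2},
    {"delta_rot":[0,0,0],"travel":[0,0,0.66],"gripper":-0.5},
    {"delta_rot":[0,0,0],"travel":[0,0,0.66],"gripper":-0.5}
  ],
  "force": 55
}}

```text
clock: 5.88
tool_pos: [0.547, 0.2761, 0.0086]
eef_rot: [0.421, 0.907, 0.0, 0.0]
contact_force: [-0.6, -0.4, 4.8]
opening: 0.646
```

Emit:
{"method": "play_rows", "body": {
  "commands": [
    {"delta_rot":[0,0,0],"travel":[0,0,-0.03],"gripper":-0.5},
    {"delta_rot":[0,0,0],"travel":[0,0,-0.1],"gripper":-0.5},
    {"delta_rot":[0,0,0],"travel":[0,0,-0.2],"gripper":-0.5},
    {"delta_rot":[0,0,0],"travel":[0,0,-0.35],"gripper":-0.5},
    {"delta_rot":[0,0,0],"travel":[0,0,-0.5],"gripper":-0.5},
    {"delta_rot":[0,0,0],"travel":[0,0,-0.65],"gripper":-0.5},
    {"delta_rot":[0,0,0],"travel":[0,0,-0.8],"gripper":-0.5},
    {"delta_rot":[0,0,0],"travel":[0,0,-0.9],"gripper":-0.5},
    {"delta_rot":[0,0,0],"travel":[0,0,-0.95],"gripper":-0.5},
    {"delta_rot":[0,0,0],"travel":[0,0,-0.95],"gripper":-0.5},
    {"delta_rot":[0,0,0],"travel":[0,0,-0.95],"gripper":-0.5}
  ]
}}

```text
clock: 7.25
tool_pos: [0.5462, 0.2755, 0.1497]
eef_rot: [0.421, 0.907, -0.001, -0.0]
contact_force: [0.0, -0.3, -3.6]
opening: 0.646
```

```bash
python3 -c "
from h import *
feel(20)
s=viewer.snapshot('scene'); save(s,'s1'); P=cloud(s)
c=s['color'].astype(int)
m=(s['z_map']>0)&np.all((P>[.42,.15,.08])&(P<[.68,.4,.2]),-1)&(c[...,2]-c[...,0]>60)
q=P[m]; u=np.array([np.cos(np.radians(130.3)),np.sin(np.radians(130.3))])
t=(q[:,:2]-[.547,.276])@u
for a in np.arange(-.09,.09,.015):
  k=(t>a)&(t<a+.015)
  if k.sum()>3: print(round(a,3),k.sum(),np.percentile(q[k,2],[50,90]).round(4))
"
```

```text
clk 8.25 pos [0.5466 0.2759 0.1505] yawx 130.2 open 0.6474880177459028
F [-0.01  -0.108 -3.629] [0.55  0.605 0.323] M world [ 0.04   -0.0888 -0.0036] [0.0313 0.0286 0.0327] M tool [-0.0937 -0.0267  0.0036]
-0.09 342 [0.1704 0.1809]
-0.075 171 [0.1831 0.1849]
-0.06 152 [0.1837 0.1853]
-0.045 136 [0.1837 0.1854]
-0.03 144 [0.1839 0.1853]
-0.015 135 [0.184  0.1857]
0.0 119 [0.1846 0.1859]
0.015 117 [0.1849 0.1862]
0.03 108 [0.185  0.1861]
0.045 103 [0.1852 0.1864]
0.06 30 [0.1843 0.1855]
```

Emit:
{"method": "play_rows", "body": {
  "commands": [
    {"delta_rot":[0,0,0],"travel":[-0.04,-0.03,0],"gripper":-0.5},
    {"delta_rot":[0,0,0],"travel":[-0.13,-0.1,0],"gripper":-0.5},
    {"delta_rot":[0,0,0],"travel":[-0.28,-0.22,0],"gripper":-0.5},
    {"delta_rot":[0,0,0],"travel":[-0.46,-0.36,0],"gripper":-0.5},
    {"delta_rot":[0,0,0],"travel":[-0.64,-0.5,0],"gripper":-0.5},
    {"delta_rot":[0,0,0],"travel":[-0.82,-0.64,0],"gripper":-0.5},
    {"delta_rot":[0,0,0],"travel":[-1,-0.78,0],"gripper":-0.5}
  ]
}}

```text
clock: 9.18
tool_pos: [0.5537, 0.0828, 0.1505]
eef_rot: [0.422, 0.907, -0.001, 0.0]
contact_force: [0.8, -0.2, -3.3]
opening: 0.647
```

Emit:
{"method": "play_rows", "body": {
  "commands": [
    {"delta_rot":[0,0,0],"travel":[-0.18,-0.14,0],"gripper":-0.5},
    {"delta_rot":[0,0,0.01],"travel":[-0.36,-0.28,0],"gripper":-0.5},
    {"delta_rot":[0,0,0.03],"travel":[-0.54,-0.42,0],"gripper":-0.5},
    {"delta_rot":[0,0,0.06],"travel":[-0.7,-0.55,0],"gripper":-0.5},
    {"delta_rot":[0,0,0.1],"travel":[-0.84,-0.65,0],"gripper":-0.5},
    {"delta_rot":[0,0,0.14],"travel":[-0.93,-0.73,0],"gripper":-0.5},
    {"delta_rot":[0,0,0.18],"travel":[-0.98,-0.77,0],"gripper":-0.5},
    {"delta_rot":[0,0,0.22],"travel":[-1,-0.78,0],"gripper":-0.5},
    {"delta_rot":[0,0,0.26],"travel":[-1,-0.78,0],"gripper":-0.5},
    {"delta_rot":[0,0,0.29],"travel":[-1,-0.78,0],"gripper":-0.5},
    {"delta_rot":[0,0,0.31],"travel":[-1,-0.78,0],"gripper":-0.5},
    {"delta_rot":[0,0,0.32],"travel":[-1,-0.78,0],"gripper":-0.5}
  ]
}}

```text
clock: 10.68
tool_pos: [0.5606, -0.1055, 0.1506]
eef_rot: [0.807, 0.591, -0.0, 0.0]
contact_force: [-0.1, 0.3, -3.3]
opening: 0.649
```

Emit:
{"method": "play_rows", "body": {
  "commands": [
    {"delta_rot":[0,0,0.01],"travel":[-0.05,0.02,0],"gripper":-0.5},
    {"delta_rot":[0,0,0.04],"travel":[-0.14,0.07,0],"gripper":-0.5},
    {"delta_rot":[0,0,0.08],"travel":[-0.27,0.14,0],"gripper":-0.5},
    {"delta_rot":[0,0,0.12],"travel":[-0.4,0.21,0],"gripper":-0.5},
    {"delta_rot":[0,0,0.16],"travel":[-0.53,0.28,0],"gripper":-0.5},
    {"delta_rot":[0,0,0.2],"travel":[-0.66,0.34,0],"gripper":-0.5},
    {"delta_rot":[0,0,0.24],"travel":[-0.75,0.39,0],"gripper":-0.5},
    {"delta_rot":[0,0,0.28],"travel":[-0.82,0.42,0],"gripper":-0.5},
    {"delta_rot":[0,0,0.31],"travel":[-0.847,0.433,0],"gripper":-0.5},
    {"delta_rot":[0,0,0.324],"travel":[-0.847,0.433,0],"gripper":-0.5},
    {"delta_rot":[0,0,0.324],"travel":[-0.847,0.433,0],"gripper":-0.5},
    {"delta_rot":[0,0,0.324],"travel":[-0.847,0.433,0],"gripper":-0.5}
  ]
}}

```text
clock: 12.18
tool_pos: [0.5851, -0.2446, 0.1505]
eef_rot: [0.992, 0.125, 0.0, -0.0]
contact_force: [0.9, 0.4, -2.7]
opening: 0.649
```

```bash
python3 -c "
from h import *
feel(30)
s=viewer.snapshot('scene'); save(s,'s2'); P=cloud(s)
c=s['color'].astype(int); ok=s['z_map']>0
m=ok&np.all((P>[.42,-.4,.1])&(P<[.72,-.12,.2]),-1)&(c[...,2]-c[...,0]>60)
q=P[m]; u=np.array([np.cos(np.radians(14)),np.sin(np.radians(14))])
t=(q[:,:2]-r.get_state()['tool_pos'][:2])@u
print('t range',np.percentile(t,[0.5,1,99,99.5]).round(4))
for a in np.arange(-.09,.09,.015):
  k=(t>a)&(t<a+.015)
  if k.sum()>3: print(round(a,3),k.sum(),np.percentile(q[k,2],[50,90]).round(4))
m=ok&np.all((P>[.42,-.4,.074])&(P<[.72,-.12,.1]),-1); print('rail vis',m.sum())
"
```

```text
clk 13.675 pos [ 0.5851 -0.2449  0.1505] yawx 14.2 open 0.6438172714579884
F [-0.055 -0.095 -3.517] [0.473 0.485 0.476] M world [ 0.0326 -0.0682 -0.0014] [0.0228 0.0337 0.0316] M tool [0.0149 0.0741 0.0014]
t range [-0.0608 -0.0585  0.0804  0.0806]
-0.075 18 [0.1837 0.1846]
-0.06 91 [0.1844 0.1855]
-0.045 14 [0.1847 0.1862]
-0.03 76 [0.1843 0.1861]
-0.015 157 [0.1843 0.1856]
0.0 299 [0.1845 0.1858]
0.015 346 [0.1843 0.1861]
0.03 350 [0.1845 0.1861]
0.045 359 [0.1843 0.1861]
0.06 391 [0.1843 0.1861]
0.075 297 [0.1754 0.1826]
rail vis 754
```

View pics/s2.png

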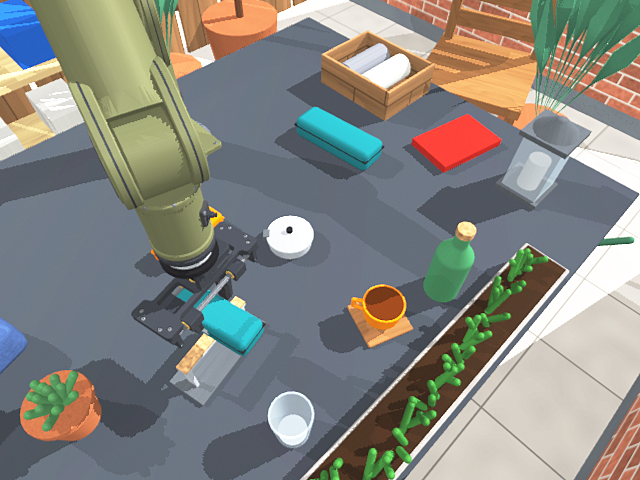

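Emit:
{"method": "play_rows", "body": {
  "commands": [
    {"delta_rot":[0,0,0],"travel":[0,0,0.03],"gripper":-0.5},
    {"delta_rot":[0,0,0],"travel":[0.005,0,0.1],"gripper":-0.5},
    {"delta_rot":[0,0,0],"travel":[0.005,0,0.18],"gripper":-0.5},
    {"delta_rot":[0,0,0],"travel":[0.005,0,0.25],"gripper":-0.5},
    {"delta_rot":[0,0,0],"travel":[0.005,0,0.3],"gripper":-0.5},
    {"delta_rot":[0,0,0],"travel":[0.005,0,0.335],"gripper":-0.5},
    {"delta_rot":[0,0,0],"travel":[0.005,0,0.355],"gripper":-0.5},
    {"delta_rot":[0,0,0],"travel":[0.005,0,0.362],"gripper":-0.5},
    {"delta_rot":[0,0,0],"travel":[0.005,0,0.367],"gripper":-0.5},
    {"delta_rot":[0,0,0],"travel":[0.005,0,0.372],"gripper":-0.5},
    {"delta_rot":[0,0,0],"travel":[0.005,0,0.372],"gripper":-0.5}
  ]
}}

```text
clock: 15.1
tool_pos: [0.5859, -0.2447, 0.0948]
eef_rot: [0.992, 0.124, 0.0, 0.0]
contact_force: [0.1, 0.4, -3.5]
opening: 0.651
```

Emit:
{"method": "play_rows", "body": {
  "commands": [
    {"delta_rot":[0,0,0],"travel":[0,0,0.003],"gripper":-0.5},
    {"delta_rot":[0,0,0],"travel":[0,0,0.006],"gripper":-0.5},
    {"delta_rot":[0,0,0],"travel":[0,0,0.008],"gripper":-0.5},
    {"delta_rot":[0,0,0],"travel":[0,0,0.008],"gripper":-0.5}
  ]
}}

```text
clock: 15.6
tool_pos: [0.5861, -0.2447, 0.0937]
eef_rot: [0.992, 0.124, 0.0, 0.0]
contact_force: [0.3, 0.3, -1.0]
opening: 0.645
```

```bash
python3 -c "
from h import *
feel(6)"
```

```text
clk 15.9 pos [ 0.5862 -0.2447  0.0937] yawx 14.2 open 0.6440199202669034
F [ 0.372  0.364 -1.345] [0.609 0.421 0.485] M world [ 0.1116 -0.0832 -0.0032] [0.0354 0.0392 0.042 ] M tool [0.0877 0.1081 0.0033]
```

Emit:
{"method": "play_rows", "body": {
  "commands": [
    {"delta_rot":[0,0,0],"travel":[0,0,0.002],"gripper":-0.5},
    {"delta_rot":[0,0,0],"travel":[0,0,0.003],"gripper":-0.5}
  ],
  "force": 20
}}

```text
clock: 16.15
tool_pos: [0.5863, -0.2447, 0.0936]
eef_rot: [0.992, 0.124, 0.0, 0.0]
contact_force: [-0.6, 1.3, 4.1]
opening: 0.654
```

Emit:
{"method": "play_rows", "body": {
  "commands": [
    {"delta_rot":[0,0,0],"travel":[0,0,0],"gripper":-0.5},
    {"delta_rot":[0,0,0],"travel":[0,0,0],"gripper":-0.5},
    {"delta_rot":[0,0,0],"travel":[0,0,0],"gripper":-0.5}
  ],
  "force": 3
}}

```text
clock: 16.52
tool_pos: [0.5862, -0.2447, 0.0934]
eef_rot: [0.992, 0.124, 0.0, 0.0]
contact_force: [-0.1, 1.4, 3.8]
opening: 0.66
```

```bash
cat >> h.py <<'E'
def tilt(name=None):
    for cam in ['scene','side']:
        s=viewer.snapshot(cam); P=cloud(s); c=s['color'].astype(int)
        if name: save(s,name+cam)
        m=(s['z_map']>0)&np.all((P>[.46,-.33,.115])&(P<[.72,-.16,.16]),-1)&(c[...,2]-c[...,0]>60)
        q=P[m]; u=np.array([np.cos(np.radians(14.2)),np.sin(np.radians(14.2))])
        t=(q[:,:2]-[.5667,-.2505])@u; v=(q[:,:2]-[.5667,-.2505])@np.array([-u[1],u[0]])
        k=(t>-.085)&(t<.085)&(np.abs(v)<.025)
        if k.sum()<20: print(cam,'few',k.sum()); continue
        A=np.c_[t[k],v[k],np.ones(k.sum())]
        z=q[k,2]; w=np.ones(len(z),bool)
        for _ in range(4):
            x=np.linalg.lstsq(A[w],z[w],rcond=None)[0]; e=z-A@x; w=np.abs(e)<.003
        print(cam,'n',w.sum(),'slope x,y',x[:2].round(4),'z0',x[2].round(4),'t',np.percentile(t,[1,99]).round(4))
E
python3 -c "
from h import *
feel(4); tilt()"
```

```text
clk 16.725 pos [ 0.5862 -0.2447  0.0932] yawx 14.2 open 0.6589390102604518
F [0.848 1.059 4.155] [0.22  0.24  0.464] M world [ 0.2673 -0.1252  0.0264] [0.0142 0.0136 0.0132] M tool [ 0.2283  0.1871 -0.0262]
scene n 1343 slope x,y [-0.0047  0.0144] z0 0.1277 t [-0.034   0.0999]
side n 472 slope x,y [ 0.0021 -0.0152] z0 0.1242 t [-0.0586  0.0987]
```

Emit:
{"method": "play_rows", "body": {
  "commands": [
    {"delta_rot":[0,0,0],"travel":[0,0,-0.002],"gripper":-0.5},
    {"delta_rot":[0,0,0],"travel":[0,0,-0.003],"gripper":-0.5},
    {"delta_rot":[0,0,0],"travel":[0,0,-0.003],"gripper":-0.5}
  ],
  "force": 3
}}

```text
clock: 17.2
tool_pos: [0.5859, -0.2448, 0.0933]
eef_rot: [0.992, 0.124, 0.0, 0.0]
contact_force: [1.6, 0.7, 2.0]
opening: 0.657
```

```bash
python3 -c "
from h import *
feel(6)"
```

```text
clk 17.5 pos [ 0.5858 -0.2448  0.0935] yawx 14.2 open 0.6597799222134747
F [2.284 0.896 0.653] [0.261 0.304 0.562] M world [ 0.2328 -0.3449  0.0087] [0.037  0.0169 0.0201] M tool [ 0.1408  0.3916 -0.0087]
```

Emit:
{"method": "play_rows", "body": {
  "commands": [
    {"delta_rot":[0,0,0],"travel":[0,0,0],"gripper":0.36},
    {"delta_rot":[0,0,0],"travel":[0,0,0],"gripper":0.36}
  ]
}}

```text
clock: 17.75
tool_pos: [0.5848, -0.2451, 0.0932]
eef_rot: [0.992, 0.124, -0.001, 0.0]
contact_force: [0.6, 0.2, -0.1]
opening: 0.679
```

```bash
python3 -c "
from h import *
tilt(); feel(6); tilt('g')"
```

```text
scene n 1380 slope x,y [-0.0006  0.0155] z0 0.1278 t [-0.0356  0.0997]
side n 457 slope x,y [ 0.0034 -0.0105] z0 0.1245 t [-0.059   0.0987]
clk 18.15 pos [ 0.5858 -0.2448  0.0935] yawx 14.2 open 0.6781115052610301
F [-0.655 -0.329 -0.063] [0.475 0.225 0.57 ] M world [ 0.0269 -0.0048 -0.0009] [0.0264 0.0261 0.0352] M tool [0.0249 0.0112 0.0009]
scene n 1361 slope x,y [-0.0036  0.0143] z0 0.1277 t [-0.0347  0.0998]
side n 481 slope x,y [ 0.0045 -0.0182] z0 0.1243 t [-0.0588  0.0988]
```

Emit:
{"method": "play_rows", "body": {
  "commands": [
    {"delta_rot":[0,0,0],"travel":[0,0,0],"gripper":0.6},
    {"delta_rot":[0,0,0],"travel":[0,0,0],"gripper":1},
    {"delta_rot":[0,0,0],"travel":[0,0,0],"gripper":1},
    {"delta_rot":[0,0,0],"travel":[0,0,-0.1],"gripper":1},
    {"delta_rot":[0,0,0],"travel":[0,0,-0.25],"gripper":1},
    {"delta_rot":[0,0,0],"travel":[0,0,-0.5],"gripper":1},
    {"delta_rot":[0,0,0],"travel":[0,0,-0.8],"gripper":1},
    {"delta_rot":[0,0,0],"travel":[0,0,-1],"gripper":1},
    {"delta_rot":[0,0,0],"travel":[0,0,-1],"gripper":1}
  ]
}}

```text
clock: 19.38
tool_pos: [0.5877, -0.2454, 0.2472]
eef_rot: [0.992, 0.124, 0.003, 0.002]
contact_force: [0.2, 0.1, 0.1]
opening: 1.003
```

```bash
python3 -c "
from h import *
feel(2); tilt('e')"
```

```text
clk 19.475 pos [ 0.5855 -0.2446  0.2437] yawx 14.2 open 1.001510492846647
F [-0.47   0.229 -0.413] [0.19  0.49  0.464] M world [ 0.014  -0.0119  0.0195] [0.0211 0.0219 0.0047] M tool [ 0.0106  0.015  -0.0195]
scene n 2281 slope x,y [-0.0013  0.0199] z0 0.1275 t [-0.0571  0.0994]
side n 559 slope x,y [ 0.0047 -0.0094] z0 0.1243 t [-0.0584  0.0987]
```

View pics/escene.png

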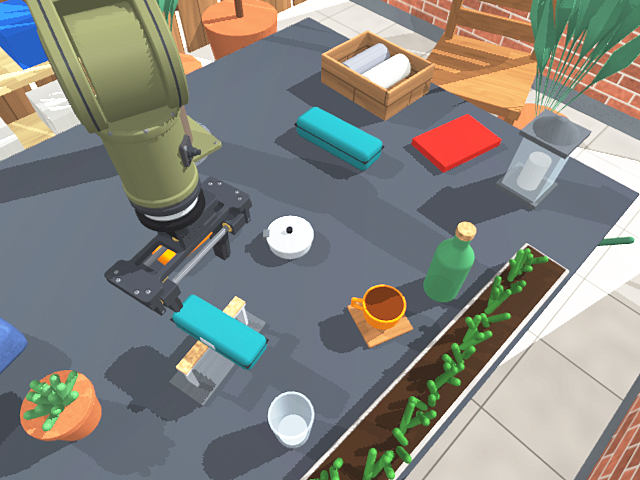

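The picture shows the case at about (220,330), lying crosswise and level on the rail. The gripper is clear of it and the bystanders look as they were. Handing in.

```bash
python3 -c "
from h import *
r.finish_job()"
```

```text
the job is handed in; nothing more can be done
```

The closed sunglasses case is lying crosswise, lid up, on the cork rail, balanced by itself with the gripper clear. I handed the job in at about 19.5 s; no verdict is reported.

- **Finding the balance:** I gripped the smaller teal case across its middle, lifted it and compared the wrist moment with and without the load. The first reading put the weight 14 mm from the grip point, towards one end. Two at the placing angle gave about 22 mm and 18 mm. I placed it as if the weight were 20 mm out. All three were inside the rail's ±11 mm margin, though they disagreed by several mm.
- **Setting down:** I lowered it with about 4 N net push at the worst reading. With the fingers opened only about 2 mm it stayed level before I let go fully.
- **Last checks:** After I let go and moved up, the slope along the case was under 0.005 rad and its top was at about 0.124–0.128 m (0.127 m expected). It was about 0.2° from square to the rail, by the tool angle at release. Contact force on the tool was within noise of zero.
- **Disagreement:** The two cameras disagreed slightly on sideways slope (+0.02 and -0.01 rad), which is camera noise and well under the 0.08 rad limit.
- **Bystanders:** They look unmoved in the last picture, but I did not measure their positions again.

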